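# Clamp a relay in the soldering jig

### The job

Lay the beige plug-in relay flat in the black nest of the soldering jig with its pins pointing out of the open end, and let go of it. Then push the toggle clamp's red handle down past its centre point until it rests on the rubber stop, so that the orange pad holds the relay, and let go. The stop screw is set differently every time, so once over centre feel for it: press the handle firmly onto it but do not lean on it with more than about 13 N at the handle; leave the solder reel, blue screwdriver, blue cutters and blue cap alone.

Things in the scene. Friction and masses are not known exactly. Their poses are not given: they have to be found in the camera images.
- jig: Soldering jig fixed to the bench: aluminium plate 200 x 90 x 12 mm, steel toggle clamp in the middle, black nest at one end. Origin on the bench below the clamp arm's pivot; x points from the handle side to the nest, y across, z up; the plate spans x -81 to +119 mm. The open arm stands up, tip 150 mm high at x -25 to +20 mm, 12 mm wide, clear of the nest.
- nest (a point): Centre of the nest floor, at jig x = 85 mm, y = 0, 22 mm above the bench; axes as the jig's. Pocket 47 mm along x by 34 mm along y; its rails (9 mm thick) and end lips stand 5 mm above the floor, 27 mm above the bench. The lip at +x is open in the middle (18 mm) for the relay's pins.
- relay: Beige plug-in relay with black base and pins, lying on its side, about 60 g: solid cover 28 mm (its x) x 42 mm (its y, -25 to +17 mm) x 23 mm high; thin pins stick out at +y to 25 mm. Origin on the underside, z up. Seated, its +y axis (pins) points along the jig's +x. Grasp it across its x, above the height of the nest's rails.
- relay_top (a point): Centre of the top of the relay's cover, 23 mm above its underside (relay x = 0, y = -4 mm). Seated, this is straight above the nest point.
- relay_pins (a point): Tip of the relay's pins, at relay x = 0, y = +24 mm, 11.5 mm above its underside.
- handle_pivot (a point): Pivot of the red handle, at jig x = -30 mm, y = 0, 63 mm above the bench; axes as the jig's. The handle swings about the jig's y axis in the plane y = 0, on the -x side of this pivot: open it stands 1.18 rad (68 degrees) above horizontal; it is pushed down toward horizontal.
- handle_grip (a point): Point on the axis of the handle's red grip, 90 mm from the handle pivot. The grip is a round bar of 9 mm radius from 57 to 123 mm from the pivot, with nothing under it but the stop, which is 40 mm from the pivot. Pushing the grip from above or pinching it across y both work.
- handle (a joint): Handle angle, rad: 0 open, elevation 1.18 - value. Linked to the arm; stays where left. Effort square to the handle at the grip point: 8 N, from 0.70 (pad meets relay) rising to 14 N near 0.80; dead centre at 0.93, then 3 to 8 N until it meets the stop somewhere from 0.94 to 1.10 (hidden, differs every time), then up about 6 N per mm at the grip.
- stop: Grey bracket 16 x 20 x 26 mm on the plate at jig x = -70 mm, with an adjustable stop screw and a springy black rubber bumper on top, under the handle. Origin: centre of the bracket's underside, 12 mm above the bench. The height of the bumper is not given. It may be pressed with at most 26 N, which is reached at about 16 N at the grip point.
- clamp_pad: Orange round pad, 17 mm across, on the spindle at the end of the clamp arm; sprung, origin at the centre of its pressing face. Handle past centre, it presses the top of the relay with 8 to 20 N.
- solder_spool: Blue solder reel standing on the bench, 52 mm across, 38 mm high; origin under its centre. Leave it alone.
- driver_blue: Blue-handled screwdriver lying on the bench, 170 mm long along its y, 22 mm thick; origin under its middle. Leave it alone.
- cutters: Blue-handled cutters lying on the bench, 130 mm along y, 11 mm high; origin under the middle. Leave them alone.
- lens_cap: Blue plastic cap, 36 mm across, 11 mm high; origin under its centre. Leave it alone.
There are look-alikes about, which are no part of the job. Leave any purple look-alike of the relay alone.

How it is judged:
By the outcome, as a careful person would: the job done as asked, in the order asked, and still so for the second after the job is handed in, with the robot touching nothing.
It also fails if it takes over 72 s, if anything falls off the work surface, if the arm or the gripper's body presses on something with over 40 N, if the wrist force passes 120 N, or if a joint passes its speed limit or range.

### The arm

A 7-joint arm with a two-finger parallel gripper is mounted at the origin on the work surface; the furniture and walls round the work are solid. World frame = base frame: x ahead of the robot, y to its left, z up, the work surface at z = 0. Lengths are in m, angles in rad, forces in N, time in s.
With the tool pointing down it reaches from about 0.4 to 0.9 m from the base axis. Payload 5.6 kg.
Tool frame: the origin (TCP) lies on the centre line of the jaws, within the pads' length; the fingertips stand 8 mm ahead of it and the grasp point (between the pads) lies 11 mm behind it; z points along the fingers, y is the line along which they close (so a half turn about z gives the same grasp; the last joint's range is limited). The gripper opens to 92 mm and grips with 3 to 60 N. Pads are 20 mm wide; open, the fingers measure 128 mm over their backs; the gripper's body (75 mm by 189 mm) begins 69 mm behind the grasp point.
Start: joints at [-1.296, 0.468, -0.012, 1.603, 0.006, 1.071, -0.056], TCP at [0.203, 0.617, 0.223] pointing down, gripper open.
Joint ranges: [-2.53, 2.53], [-0.31, 2.02], [-1.57, 1.55], [0.28, 2.44], [-1.29, 4.43], [0.15, 1.84], [-2.92, 2.92]. Speed limits (rad/s): [2.57, 2.57, 3.14, 3.14, 3.14, 3.14, 3.14].

### API

Orientations are given as [roll, pitch, yaw] about the fixed x, y, z axes, in that order (R = Rz(yaw) Ry(pitch) Rx(roll)).
In Python, from bench import robot, vision, close_job, spotter gives the robot as it stands.
- The arm moves only by the tool servo_tool, never from a script. Its argument "targets" is a list of rows, each a list of 7 numbers: the shift along the tool's x, y, z in m, then the turn, a rotation vector about the tool's x, y, z in rad, then the finger opening in m, from 0 to 0.0919. In form: [[tx, ty, tz, ax, ay, az, hand], ...]. A call has 1 to 20 rows; each row is the pose to reach, as a shift and turn from the pose commanded when the call began, along the tool's axes at that moment; what a row does not reach only later rows make up. A row lasts 1/12 s, in which the tool goes at most 41.7 mm and 7.16 degrees, less where a joint would pass 70% of its speed; a pose out of reach is approached as far as the arm can. A call with a gripper value outside its range is refused whole. The fingers move at their own pace and stop on an object; "grip_force" is the grip in N (left out, the last holds). Time passes only in rows, so rows that repeat a pose let the fingers close. It gives the time, the measured TCP pose, the force, the opening and the grip force at its end, in the units of the state.
- robot.observe(): the state, without advancing time (a new reading comes with each control period).
- vision.snapshot(name): name is "scene" or "top"; returns a dict with "color" (400x640x3 uint8, blue, green, red), "K" (3x3 intrinsics, pixels), "k1" (the pictures are not rectified: a ray, as slopes to the right and down, at radius r is drawn at 1 + k1 r^2 times it, then the intrinsics apply), "origin" and "rotation" of the camera in the world. Camera axes: x right, y up, looking along -z (the intrinsics and any distortion apply to the point x, -y, -z); pixel columns grow to the right and rows downward; lengths in m; the calibration is good to about 2 mm. A picture is of the moment at which its call begins. There is no depth.
- close_job(): hands the job in; it is judged then, once.
Trained networks look in a picture, given as the dict that the camera call returned (one of the last four; its "shot" number tells which), for a name from the list of things; names that differ only in an ending like _2 or _b are one class to them, and where a whole thing is asked for, a point or a joint stands for the part that bears it (a point fixed in the world has none). Each returns a list of dicts, best first, with "p" (0 to 1); they miss things now and then, are a little off and sometimes report something else, mostly with a low value. They report only what shows in the picture. A call takes as long as a camera call. They do not tell look-alikes from the thing itself.
- spotter.search_frame(name, picture): "location" ([column, row] in pixels, amid what is visible of it).
The state is a dict: "t": time; "joint_positions": joint angles; "qvel": joint speeds; "effort": joint torques, N m; "position": TCP position; "ee_rot": TCP orientation; "ft_force": force on the tool from outside, world axes, zero at the start; "torque": the same for the moment, N m; "grip_width": finger opening in m; "grasp_force": force on a finger pad.
Only numpy, scipy, OpenCV 4.12 (cv2) and the standard library are available. Lean on these libraries where they do the work, as an engineer would, in place of code of your own. Each camera call takes 0.05 s, during which the arm holds its last target. There are 200 camera calls.

## Working session

There is one attempt and no reset: what is moved stays moved. The work goes in short steps, Python scripts to look and compute and a tool call to move; the robot and the scene stay as the last step left them, time stands still between calls to the robot, and variables do not carry over. Pictures are saved under pics/ and viewed, at most 10 in all, crops included, and the job is handed in when it is done.

Besides the shell and the picture viewer there is one more tool, called as name([rows], argument=value, ...), one row to a line, values as JSON. servo_tool: Moves the arm, as the interface text tells. Its arguments: {"type":"object","properties":{"targets":{"type":"array"},"grip_force":{"type":"number"}},"required":["targets"]}

```bash
ls; mkdir -p pics; cat > h.py <<'E'
import numpy as np, cv2
from bench import robot, vision, spotter
def ray(s,px):
    K=np.array(s["K"]); d=np.array([(px[0]-K[0,2])/K[0,0],(px[1]-K[1,2])/K[1,1]])
    u=d.copy()
    for _ in range(30): u=d/(1+s["k1"]*(u@u))
    return np.array(s["origin"]), np.array(s["rotation"])@np.array([u[0],-u[1],-1.])
def at_z(s,px,z):
    o,r=ray(s,px); return o+r*(z-o[2])/r[2]
def proj(s,p):
    K=np.array(s["K"]); c=np.array(s["rotation"]).T@(np.array(p)-np.array(s["origin"]))
    u=np.array([c[0],-c[1]])/-c[2]; u=u*(1+s["k1"]*(u@u))
    return np.array([K[0,0]*u[0]+K[0,2],K[1,1]*u[1]+K[1,2]])
E
python3 - <<'E'
from h import *
for n in ("scene","top"):
    s=vision.snapshot(n); cv2.imwrite(f"pics/{n}0.png",s["color"])
    print(n,np.round(s["origin"],3),s["K"],s["k1"],np.round(s["rotation"],3).tolist())
    for k in ("jig","nest","relay","relay_top","relay_pins","handle_pivot","handle_grip","stop","clamp_pad"):
        try: print(k,[(np.round(d["location"]).tolist(),round(d["p"],2)) for d in spotter.search_frame(k,s)][:4])
        except Exception as e: print(k,e)
print(robot.observe())
E
```

```text
pics
scene [ 0.112 -0.722  0.924] [[487.53825945   0.         314.22797944]
 [  0.         487.53825945 202.83424304]
 [  0.           0.           1.        ]] 0.010516846479816306 [0.806, -0.007, -0.486]
jig [([273.0, 165.0], 0.92)]
nest [([273.0, 166.0], 0.84)]
relay [([364.0, 291.0], 0.56), ([263.0, 149.0], 0.56), ([406.0, 293.0], 0.54)]
relay_top [([405.0, 293.0], 0.82), ([364.0, 293.0], 0.6), ([334.0, 204.0], 0.32)]
relay_pins [([407.0, 293.0], 0.83), ([366.0, 294.0], 0.73)]
handle_pivot [([274.0, 167.0], 0.79)]
handle_grip [([259.0, 151.0], 0.75)]
stop [([258.0, 185.0], 0.67)]
clamp_pad []
top [ 0.303 -0.012  1.29 ] [[381.96565381   0.         317.84122279]
 [  0.         381.96565381 196.06967113]
 [  0.           0.           1.        ]] -0.03547291267514838 [0.152, 0.017, -1.589]
jig [([237.0, 192.0], 0.62)]
nest [([424.0, 213.0], 0.64)]
relay [([378.0, 187.0], 0.66)]
relay_top [([384.0, 166.0], 0.68), ([376.0, 190.0], 0.43)]
relay_pins []
handle_pivot [([234.0, 191.0], 0.83)]
handle_grip []
stop []
clamp_pad []
{'t': 1.0, 'joint_positions': array([-1.29601736,  0.46746407, -0.01159743,  1.60269037,  0.00596747,
        1.07142001, -0.05630323]), 'qvel': array([ 7.70042129e-04, -1.59720992e-04,  5.06592880e-04,  2.91498589e-05,
        9.92063142e-04, -9.65028654e-05, -2.74468287e-04]), 'effort': array([-2.76994260e-04, -5.20403481e+01, -1.29664427e-02, -2.44066107e+01,
       -5.68305328e-02,  1.11476483e-02,  4.91174504e-06]), 'position': array([0.20313371, 0.61745217, 0.22261968]), 'ee_rot': array([3.14153930e+00, 9.90038593e-06, 2.82372118e+00]), 'ft_force': array([-0.74102467,  0.07281049,  0.4859352 ]), 'torque': array([ 0.0166985 ,  0.02149251, -0.02355517]), 'grasp_force': 0.0, 'grip_width': 0.09206322124789618}
```

```bash
sed -i 's/np.array(s\["rotation"\])/Rm(s)/; s/^def ray/from scipy.spatial.transform import Rotation as Ro\ndef Rm(s): return Ro.from_euler("xyz",s["rotation"]).as_matrix()\ndef ray/' h.py
python3 - <<'E'
from h import *
a=cv2.imread("pics/scene0.png");b=cv2.imread("pics/top0.png")
cv2.imwrite("pics/s1.png",cv2.resize(a[100:360,200:540],None,fx=2.3,fy=2.3,interpolation=2))
cv2.imwrite("pics/t1.png",b)
E
```

```text
(no output)
```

View pics/s1.png

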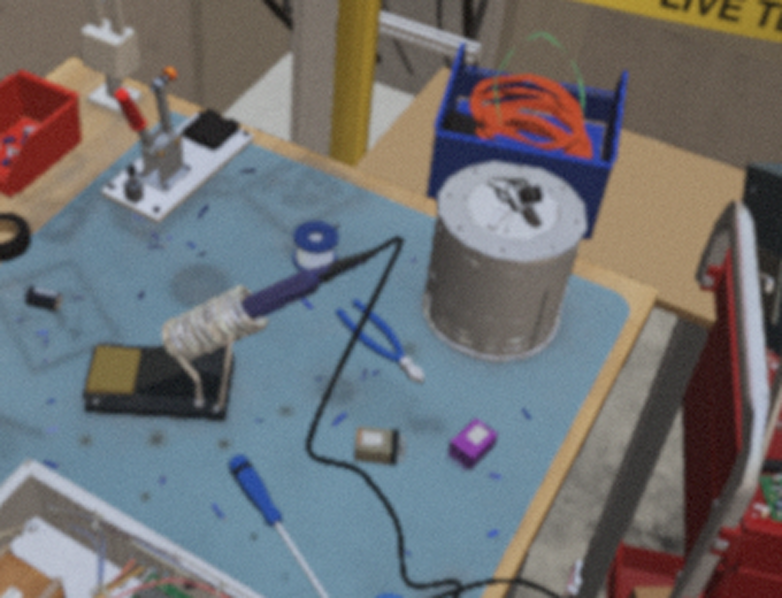

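View pics/t1.png

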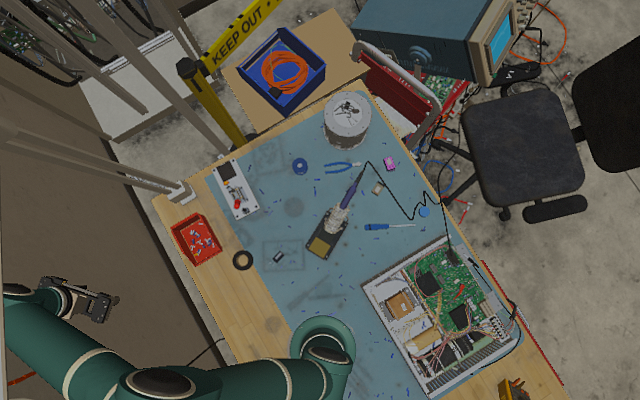

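Beige relay with dark base: scene crop (378,445) → scene px (364,293), top px (376,187). The purple look-alike is at scene (405,292), top (390,164), and isn't wanted. The jig is at top (235,190), with its nest at (227,171) and handle at (237,204). I'll enlarge the top view to confirm.

```bash
python3 - <<'E'
from h import *
b=cv2.imread("pics/top0.png"); a=cv2.imread("pics/scene0.png")
u=lambda im,x,y,w,h,f:cv2.resize(im[y:y+h,x:x+w],None,fx=f,fy=f,interpolation=2)
p=u(b,205,155,60,70,6.6); q=u(b,350,155,60,70,6.6)
r=np.hstack([p,q]); cv2.imwrite("pics/c1.png",r)
p=u(a,240,125,75,70,5.3); q=u(a,340,260,75,70,5.3)
cv2.imwrite("pics/c2.png",np.hstack([p,q]))
E
```

```text
(no output)
```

View pics/c1.png

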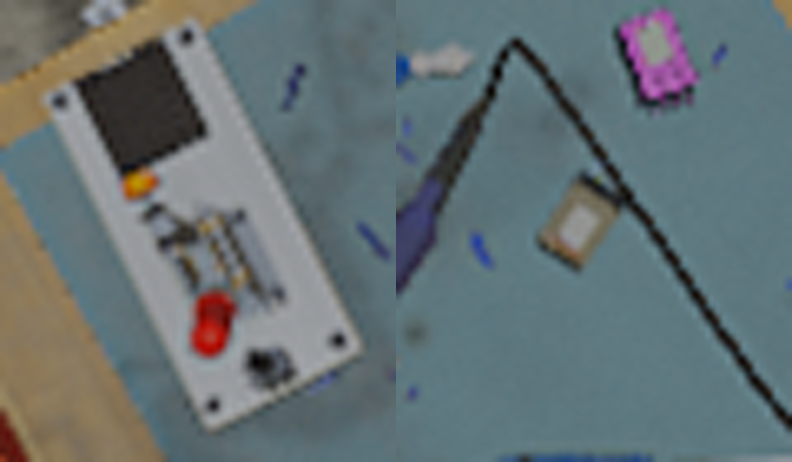

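View pics/c2.png

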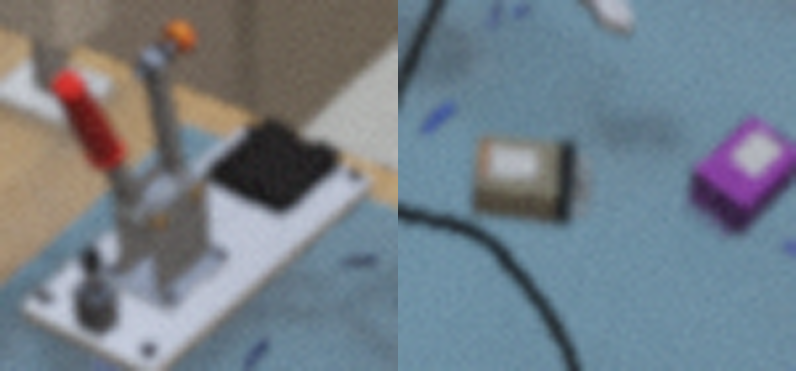

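```bash
cat > fit.py <<'E'
from h import *
from scipy.optimize import least_squares
st=vision.snapshot("top"); ss=vision.snapshot("scene")
def tri(a,b):
    o1,r1=ray(st,a);o2,r2=ray(ss,b); A=np.stack([r1,-r2],1); k=np.linalg.lstsq(A,o2-o1,rcond=None)[0]
    p,q=o1+r1*k[0],o2+r2*k[1]; return np.round((p+q)/2,4),round(np.linalg.norm(p-q)*1e3,1)
T=lambda x,y,ox=205:(ox+x/6.6,155+y/6.6)
T2=lambda x,y:T(x-396,y,350)
S1=lambda x,y:(240+x/5.3,125+y/5.3); S2=lambda x,y:(340+(x-398)/5.3,260+y/5.3)
def fit(obs,x0):
    def f(v):
        c,s=np.cos(v[2]),np.sin(v[2]); out=[]
        for cam,px,(x,y,z) in obs: out+=list(proj(cam,[v[0]+c*x-s*y,v[1]+s*x+c*y,z])-px)
        return np.array(out)
    r=least_squares(f,x0,loss="soft_l1"); print(np.round(r.x,4),np.round(r.fun,1)); return r.x
if __name__=="__main__":
    for p in (T(45,97),T(195,22),T(360,350),T(210,430)): print(at_z(st,p,.012).round(3))
    for p in (T2(585,175),T2(628,208),T2(577,268),T2(540,240)): print(at_z(st,p,.023).round(3))
    print("apex",tri((368,161),(373.9,204.3)))
    print("pad",tri(T(140,182),S1(181,36)),"handle tip",tri(T(210,340),S1(68,84)))
    # cable over relay
    for h in (0,.05,.1,.15,.2,.25): print(h,at_z(st,T2(628,195),h).round(3),proj(ss,at_z(st,T2(628,195),h)).round(0))
E
python3 fit.py
```

```text
[0.598 0.37  0.012]
[0.637 0.291 0.012]
[0.462 0.204 0.012]
[0.422 0.28  0.012]
[ 0.542 -0.2    0.023]
[ 0.525 -0.221  0.023]
[ 0.495 -0.194  0.023]
[ 0.509 -0.176  0.023]
apex (array([ 0.5637, -0.1419,  0.2264]), np.float64(0.9))
pad (array([0.5256, 0.2827, 0.1509]), np.float64(1.3)) handle tip (array([0.4489, 0.2441, 0.1722]), np.float64(2.1))
0 [ 0.536 -0.225  0.   ] [375. 303.]
0.05 [ 0.527 -0.217  0.05 ] [371. 289.]
0.1 [ 0.518 -0.209  0.1  ] [368. 273.]
0.15 [ 0.509 -0.2    0.15 ] [364. 257.]
0.2 [ 0.5   -0.192  0.2  ] [360. 240.]
0.25 [ 0.491 -0.184  0.25 ] [355. 221.]
```

```bash
cat > fit2.py <<'E'
from fit import *
j=fit([(st,T(45,97),(.119,.045,.012)),(st,T(195,22),(.119,-.045,.012)),(st,T(360,350),(-.081,-.045,.012)),(st,T(210,430),(-.081,.045,.012)),
 (ss,S1(22,305),(-.081,.045,.012)),(ss,S1(372,185),(.119,-.045,.012)),
 (ss,S1(270,119),(.1175,.026,.027)),(ss,S1(280,212),(.0525,-.026,.027)),(ss,S1(338,158),(.1175,-.026,.027))],[.5,.27,.47])
r=fit([(st,T2(585,175),(-.014*-1,.017,.023)),(st,T2(628,208),(-.014*1,.017,.023)),(st,T2(577,268),(-.014,-.025,.023)),(st,T2(540,240),(.014,-.025,.023))][0:0]+
 [(st,T2(585,175),(-.014,.017,.023)),(st,T2(628,208),(.014,.017,.023)),(st,T2(577,268),(.014,-.025,.023)),(st,T2(540,240),(-.014,-.025,.023)),
 (ss,S2(478,137),(-.014,-.025,.023)),(ss,S2(575,145),(-.014,.017,.023)),(ss,S2(475,215),(.014,-.025,.0)),(ss,S2(568,222),(.014,.017,.0))],[.518,-.198,-2.25])
print(np.degrees([j[2],r[2]]))
c,s=np.cos(r[2]),np.sin(r[2])
A=np.array([373.9,204.3]);B=np.array([334.8,295.7])
for x,y in ((515,40),(570,118),(628,195),(700,300),(790,425)):
    t=T2(x,y)
    f=lambda h:(lambda p:(p[0]-A[0])*(B-A)[1]-(p[1]-A[1])*(B-A)[0])(proj(ss,at_z(st,t,h)))
    hs=np.linspace(0,.3,301); v=[abs(f(h)) for h in hs]; h=hs[int(np.argmin(v))]; p=at_z(st,t,h); d=p[:2]-r[:2]
    print(p.round(3),"relay frame",np.round([c*d[0]+s*d[1],-s*d[0]+c*d[1]],3),min(v), proj(ss,p).round())
print("end",tri((414,217),(334.8,295.7)))
c,s=np.cos(j[2]),np.sin(j[2])
print(j[:2]+[c*.085,s*.085])
E
python3 fit2.py
```

```text
[0.513  0.2755 0.4629] [ 0.2 -0.3  0.9 -0.8  1.4  0.4  0.2  0.6 -1.4  0.4  0.1 -1.   0.1 -0.9
 -1.3 -1.   1.1 -2. ]
[ 0.5241 -0.2011 -2.1904] [-0.2 -1.   0.3 -1.4  1.2 -0.3 -0.2 -0.7 -0.4 -0.8 -0.2 -0.3 -1.4  0.6
 -0.4  1.4]
[  26.52247467 -125.50281064]
[ 0.564 -0.142  0.228] relay frame [-0.071 -0.002] 1.715261014508517 [374. 204.]
[ 0.532 -0.166  0.214] relay frame [-0.033 -0.014] 7.319719497136134 [367. 221.]
[ 0.499 -0.192  0.203] relay frame [ 0.007 -0.026] 6.641855822542993 [359. 239.]
[ 0.455 -0.225  0.183] relay frame [ 0.059 -0.043] 3.2171718518011403 [348. 265.]
[ 0.401 -0.266  0.161] relay frame [ 0.125 -0.063] 6.374691615494157 [334. 298.]
end (array([ 0.4019, -0.2741,  0.1782]), np.float64(8.0))
[0.58901429 0.31350105]
```

```bash
cat > go.py <<'E'
from h import *
R0=[.5241,-.2011,np.radians(-125.5)]; J=[.513,.2755,np.radians(26.5)]
def RT(yaz,lean_az=0,th=0):
    "tool y azimuth, axis leaning (top) towards lean_az by th; degrees"
    a,b,t=np.radians([yaz,lean_az,th]); y=np.array([np.cos(a),np.sin(a),0])
    z=-np.array([np.sin(t)*np.cos(b),np.sin(t)*np.sin(b),np.cos(t)]); z-=y*(z@y); z/=np.linalg.norm(z)
    return np.stack([np.cross(y,z),y,z],1)
def rel(frame,x,y):
    c,s=np.cos(frame[2]),np.sin(frame[2]); return np.array([frame[0]+c*x-s*y,frame[1]+s*x+c*y])
def go(pos,R,frm=None):
    o=robot.observe()
    p,Rc=frm if frm else (o["position"],Ro.from_euler("xyz",o["ee_rot"]).as_matrix())
    d=Rc.T@(np.array(pos)-p); w=Ro.from_matrix(Rc.T@R).as_rotvec()
    print("shift",d.round(4).tolist(),"rot",w.round(4).tolist(),"rows",max(np.linalg.norm(d)/.0417,np.degrees(np.linalg.norm(w))/7.16).round(1))
    return np.array(pos),R
E
python3 - <<'E'
from fit import *; from go import *
print("post",at_z(ss,(250,142),0).round(3),at_z(st,(180,192),0).round(3)," purple",at_z(st,(390,165),.02).round(3))
G=RT(54.5,-35.5,25); g=np.array([*rel(R0,0,-.001),.019])
a=go([.42,.2,.42],RT(72)); 
b=go(g-G[:,2]*.15,G,a); print(b[0]); go(g,G,b)
E
```

```text
post [0.517 0.463 0.   ] [0.525 0.483 0.   ]  purple [ 0.599 -0.241  0.02 ]
shift [-0.3364, -0.3287, -0.1974] rot [-0.0, 0.0, -0.0037] rows 12.2
shift [-0.2825, -0.3681, 0.2651] rot [-0.0666, 0.4329, 0.3006] rows 12.8
[ 0.5748949  -0.23733165  0.15494617]
shift [0.0, -0.0, 0.15] rot [0.0, 0.0, 0.0] rows 3.6
```

servo_tool([
  [-0.336, -0.329, -0.197, 0, 0, 0, 0.06],
  [-0.336, -0.329, -0.197, 0, 0, 0, 0.06],
  [-0.336, -0.329, -0.197, 0, 0, 0, 0.06],
  [-0.336, -0.329, -0.197, 0, 0, 0, 0.06],
  [-0.336, -0.329, -0.197, 0, 0, 0, 0.06],
  [-0.336, -0.329, -0.197, 0, 0, 0, 0.06],
  [-0.336, -0.329, -0.197, 0, 0, 0, 0.06],
  [-0.336, -0.329, -0.197, 0, 0, 0, 0.06],
  [-0.336, -0.329, -0.197, 0, 0, 0, 0.06],
  [-0.336, -0.329, -0.197, 0, 0, 0, 0.06],
  [-0.336, -0.329, -0.197, 0, 0, 0, 0.06],
  [-0.336, -0.329, -0.197, 0, 0, 0, 0.06],
  [-0.336, -0.329, -0.197, 0, 0, 0, 0.06],
  [-0.336, -0.329, -0.197, 0, 0, 0, 0.06],
])

```text
t: 2.47
position: [0.4214, 0.1971, 0.4214]
ee_rot: [3.139, 0.002, 2.817]
ft_force: [0.0, 1.0, 0.3]
grip_width: 0.0604
grasp_force: 0.0
```

```bash
python3 - <<'E'
from go import *
print(robot.observe()["joint_positions"].round(2))
G=RT(54.5,-35.5,25); g=np.array([*rel(R0,0,-.001),.019])
b=go(g-G[:,2]*.35,G); print(b[0]); go(g-G[:,2]*.05,G,b)
E
```

```text
[-0.79 -0.02  0.28  1.77  0.01  1.39  0.73]
shift [-0.3647, -0.3877, 0.0849] rot [-0.0611, 0.4351, 0.2912] rows 12.9
[ 0.64370691 -0.28641478  0.33620773]
shift [0.0, -0.0, 0.3] rot [0.0, 0.0, 0.0] rows 7.2
```

servo_tool([
  [-0.365, -0.388, 0.05, -0.061, 0.435, 0.291, 0.06],
  [-0.365, -0.388, 0.05, -0.061, 0.435, 0.291, 0.06],
  [-0.365, -0.388, 0.05, -0.061, 0.435, 0.291, 0.06],
  [-0.365, -0.388, 0.05, -0.061, 0.435, 0.291, 0.06],
  [-0.365, -0.388, 0.05, -0.061, 0.435, 0.291, 0.06],
  [-0.365, -0.388, 0.05, -0.061, 0.435, 0.291, 0.06],
  [-0.365, -0.388, 0.05, -0.061, 0.435, 0.291, 0.06],
  [-0.365, -0.388, 0.05, -0.061, 0.435, 0.291, 0.06],
  [-0.365, -0.388, 0.05, -0.061, 0.435, 0.291, 0.06],
  [-0.365, -0.388, 0.05, -0.061, 0.435, 0.291, 0.06],
  [-0.365, -0.388, 0.05, -0.061, 0.435, 0.291, 0.06],
  [-0.365, -0.388, 0.05, -0.061, 0.435, 0.291, 0.06],
  [-0.365, -0.388, 0.085, -0.061, 0.435, 0.291, 0.06],
  [-0.365, -0.388, 0.085, -0.061, 0.435, 0.291, 0.06],
  [-0.365, -0.388, 0.085, -0.061, 0.435, 0.291, 0.06],
  [-0.365, -0.388, 0.085, -0.061, 0.435, 0.291, 0.06],
])

```text
t: 3.8
position: [0.6369, -0.2813, 0.3191]
ee_rot: [-3.139, -0.428, 2.522]
ft_force: [0.0, 0.1, -0.8]
grip_width: 0.0599
grasp_force: 0.0
```

```bash
python3 - <<'E'
from go import *
print(robot.observe()["joint_positions"].round(2))
G=RT(54.5,-35.5,25); g=np.array([*rel(R0,0,-.001),.019])
b=go(g-G[:,2]*.09,G); go(g,G,b)
E
```

```text
[ 0.42  0.76 -0.02  0.96 -0.08  1.84  1.35]
shift [0.0016, 0.0005, 0.2409] rot [-0.0029, 0.0088, -0.0001] rows 5.8
shift [0.0, -0.0, 0.09] rot [0.0, 0.0, 0.0] rows 2.2
```

servo_tool([
  [0.002, 0.001, 0.04, 0, 0.009, 0, 0.06],
  [0.002, 0.001, 0.08, 0, 0.009, 0, 0.06],
  [0.002, 0.001, 0.12, 0, 0.009, 0, 0.06],
  [0.002, 0.001, 0.16, 0, 0.009, 0, 0.06],
  [0.002, 0.001, 0.2, 0, 0.009, 0, 0.06],
  [0.002, 0.001, 0.24, 0, 0.009, 0, 0.06],
  [0.002, 0.001, 0.24, 0, 0.009, 0, 0.06],
  [0.002, 0.001, 0.24, 0, 0.009, 0, 0.06],
])

```text
t: 4.47
position: [0.556, -0.2173, 0.1064]
ee_rot: [3.141, -0.434, 2.53]
ft_force: [1.7, -0.3, 1.4]
grip_width: 0.0596
grasp_force: 0.0
```

```bash
python3 - <<'E'
from go import *
print(robot.observe()["joint_positions"].round(2))
s=vision.snapshot("scene");t=vision.snapshot("top")
cv2.imwrite("pics/p2.png",np.hstack([cv2.resize(s["color"][190:320,300:440],None,fx=3.2,fy=3.2,interpolation=2),cv2.resize(t["color"][130:230,320:410],None,fx=3.7,fy=4.16,interpolation=2)]))
G=RT(54.5,-35.5,25); g=np.array([*rel(R0,0,-.001),.019])
go(g,G)
E
```

```text
[ 0.4   0.75 -0.05  1.48 -0.07  1.34  1.35]
shift [-0.0005, -0.0048, 0.0989] rot [-0.0013, 0.0104, 0.0063] rows 2.4
```

View pics/p2.png

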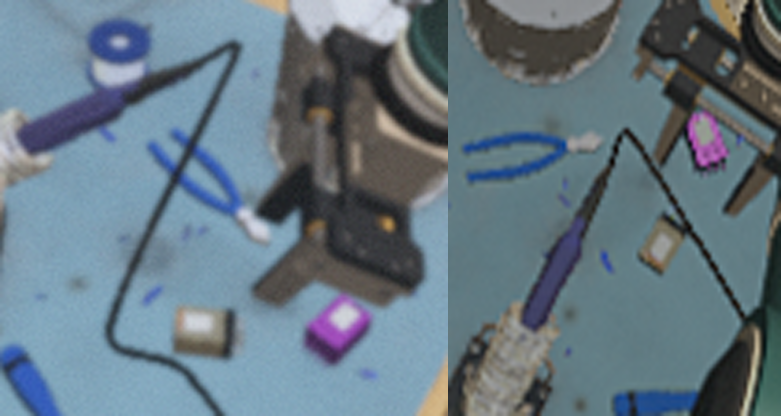

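The beige relay sits at crop left (205,332), untouched. The gripper hovers beyond it, clear of the cable. Next I'll check the TCP projection and close in.

```bash
python3 - <<'E'
from go import *
o=robot.observe(); s=vision.snapshot("scene");t=vision.snapshot("top")
R=Ro.from_euler("xyz",o["ee_rot"]).as_matrix()
for sg in (-1,1):
    p=o["position"]+R@[0,sg*.03,.008]
    a=proj(s,p);b=proj(t,p); print(p.round(3),((a-[300,190])*3.2).round(),((b-[320,130])*[3.7,4.16]+[448,0]).round())
E
```

```text
[ 0.539 -0.243  0.102] [272. 290.] [728. 198.]
[ 0.574 -0.194  0.102] [274. 219.] [669. 155.]
```

servo_tool([
  [-0.0005, -0.005, 0.03, -0.001, 0.01, 0.006, 0.06],
  [-0.0005, -0.005, 0.06, -0.001, 0.01, 0.006, 0.06],
  [-0.0005, -0.005, 0.085, -0.001, 0.01, 0.006, 0.06],
  [-0.0005, -0.005, 0.099, -0.001, 0.01, 0.006, 0.06],
  [-0.0005, -0.005, 0.099, -0.001, 0.01, 0.006, 0.06],
  [-0.0005, -0.005, 0.099, -0.001, 0.01, 0.006, 0.06],
  [-0.0005, -0.005, 0.099, -0.001, 0.01, 0.006, 0.06],
])

```text
t: 5.25
position: [0.5224, -0.2018, 0.0186]
ee_rot: [-3.141, -0.436, 2.521]
ft_force: [0.3, -0.3, 0.7]
grip_width: 0.0599
grasp_force: 0.0
```

```bash
python3 - <<'E'
from go import *
G=RT(54.5,-35.5,25); g=np.array([*rel(R0,0,-.001),.019])
go(g,G)
E
```

```text
shift [0.0002, 0.0016, -0.0003] rot [-0.0003, 0.0005, -0.0013] rows 0.0
```

servo_tool([
  [0, 0.001, 0, 0, 0, 0, 0.045],
  [0, 0.001, 0, 0, 0, 0, 0.035],
  [0, 0.001, 0, 0, 0, 0, 0.03],
  [0, 0.001, 0, 0, 0, 0, 0.025],
  [0, 0.001, 0, 0, 0, 0, 0.02],
  [0, 0.001, 0, 0, 0, 0, 0.02],
  [0, 0.001, 0, 0, 0, 0, 0.02],
  [0, 0.001, 0, 0, 0, 0, 0.02],
], grip_force=22)

```text
t: 5.92
position: [0.5211, -0.2, 0.0171]
ee_rot: [-3.14, -0.439, 2.521]
ft_force: [0.7, 0.2, 2.6]
grip_width: 0.0286
grasp_force: 22.0
```

servo_tool([
  [0, 0, -0.02, 0, 0, 0, 0.02],
  [0, 0, -0.05, 0, 0, 0, 0.02],
  [0, 0, -0.08, 0, 0, 0, 0.02],
  [0, 0, -0.115, 0, 0, 0, 0.02],
  [0, 0, -0.15, 0, 0, 0, 0.02],
  [0, 0, -0.18, 0, 0, 0, 0.02],
  [0, 0, -0.21, 0, 0, 0, 0.02],
  [0, 0, -0.24, 0, 0, 0, 0.02],
  [0, 0, -0.27, 0, 0, 0, 0.02],
  [0, 0, -0.3, 0, 0, 0, 0.02],
  [0, 0, -0.3, 0, 0, 0, 0.02],
  [0, 0, -0.3, 0, 0, 0, 0.02],
])

```text
t: 6.92
position: [0.6256, -0.2743, 0.289]
ee_rot: [-3.14, -0.437, 2.52]
ft_force: [0.0, 0.2, -0.0]
grip_width: 0.0286
grasp_force: 22.0
```

```bash
python3 - <<'E'
from go import *
print(robot.observe())
s=vision.snapshot("scene");t=vision.snapshot("top")
f=lambda im,x,y:cv2.resize(im[y:y+150,x:x+130],None,fx=3,fy=3,interpolation=2)
o=robot.observe(); a=proj(s,o["position"]).astype(int);b=proj(t,o["position"]).astype(int); print(a,b)
cv2.imwrite("pics/p3.png",np.hstack([f(s["color"],a[0]-65,a[1]-75),f(t["color"],b[0]-65,b[1]-75)]))
E
```

```text
{'t': 6.9167, 'joint_positions': array([ 0.4182043 ,  0.75327196, -0.02411763,  1.04188348, -0.077841  ,
        1.77364475,  1.34775216]), 'qvel': array([-0.00157598,  0.01987931, -0.0037694 ,  0.07428918, -0.00112648,
       -0.01526206, -0.00061728]), 'effort': array([ 1.80104608e-01, -7.00941467e+01, -2.29290035e-01, -2.76746607e+01,
       -3.03202746e-01,  1.63889229e+00, -7.74907647e-03]), 'position': array([ 0.62561173, -0.27434183,  0.28902642]), 'ee_rot': array([-3.13998842, -0.43725855,  2.52030876]), 'ft_force': array([ 0.01246843,  0.18808067, -0.02857738]), 'torque': array([-0.30663352, -0.43016684, -0.03630226]), 'grasp_force': 21.999495327472687, 'grip_width': 0.028561331147562253}
[443 214] [417 133]
```

View pics/p3.png

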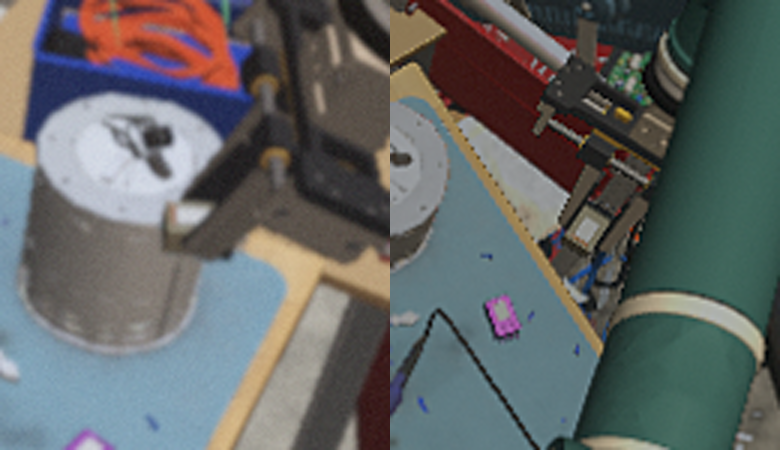

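```bash
python3 - <<'E'
from go import *
N=RT(116.5,26.5,25); n=rel(J,.0859,0); print(n)
a=go([*n,.29],N); go([*n,.06],N,a)
s=vision.snapshot("top"); print("can",at_z(s,(347,120),.15))
E
```

```text
[0.58987486 0.31382839]
shift [0.3356, 0.4579, 0.1542] rot [0.4587, -0.0067, -0.9807] rows 14.1
shift [-0.0972, 0.0, 0.2085] rot [0.0, 0.0, 0.0] rows 5.5
can [ 0.71544572 -0.09123481  0.15      ]
```

servo_tool([
  [0.336, 0.458, 0.154, 0.459, -0.007, -0.981, 0.02],
  [0.336, 0.458, 0.154, 0.459, -0.007, -0.981, 0.02],
  [0.336, 0.458, 0.154, 0.459, -0.007, -0.981, 0.02],
  [0.336, 0.458, 0.154, 0.459, -0.007, -0.981, 0.02],
  [0.336, 0.458, 0.154, 0.459, -0.007, -0.981, 0.02],
  [0.336, 0.458, 0.154, 0.459, -0.007, -0.981, 0.02],
  [0.336, 0.458, 0.154, 0.459, -0.007, -0.981, 0.02],
  [0.336, 0.458, 0.154, 0.459, -0.007, -0.981, 0.02],
  [0.336, 0.458, 0.154, 0.459, -0.007, -0.981, 0.02],
  [0.336, 0.458, 0.154, 0.459, -0.007, -0.981, 0.02],
  [0.336, 0.458, 0.154, 0.459, -0.007, -0.981, 0.02],
  [0.336, 0.458, 0.154, 0.459, -0.007, -0.981, 0.02],
  [0.336, 0.458, 0.154, 0.459, -0.007, -0.981, 0.02],
  [0.336, 0.458, 0.154, 0.459, -0.007, -0.981, 0.02],
  [0.336, 0.458, 0.154, 0.459, -0.007, -0.981, 0.02],
  [0.336, 0.458, 0.154, 0.459, -0.007, -0.981, 0.02],
  [0.336, 0.458, 0.154, 0.459, -0.007, -0.981, 0.02],
  [0.336, 0.458, 0.154, 0.459, -0.007, -0.981, 0.02],
])

```text
t: 8.57
position: [0.591, 0.3113, 0.2907]
ee_rot: [-3.137, -0.436, -2.683]
ft_force: [-0.3, -1.6, -0.9]
grip_width: 0.0288
grasp_force: 22.0
```

```bash
python3 - <<'E'
from go import *
print(robot.observe()["joint_positions"].round(2))
N=RT(116.5,26.5,25); n=rel(J,.0859,0)
go([*n,.075],N)
E
```

```text
[-0.35  0.75 -0.33  1.07  0.15  1.78  1.38]
shift [-0.0911, 0.0037, 0.1955] rot [-0.003, 0.0005, -0.0036] rows 5.2
```

servo_tool([
  [-0.018, 0.003, 0.039, -0.003, 0, -0.003, 0.02],
  [-0.036, 0.003, 0.078, -0.003, 0, -0.003, 0.02],
  [-0.054, 0.003, 0.117, -0.003, 0, -0.003, 0.02],
  [-0.072, 0.003, 0.156, -0.003, 0, -0.003, 0.02],
  [-0.085, 0.0035, 0.182, -0.003, 0, -0.003, 0.02],
  [-0.091, 0.0035, 0.1955, -0.003, 0, -0.003, 0.02],
  [-0.091, 0.0035, 0.1955, -0.003, 0, -0.003, 0.02],
  [-0.091, 0.0035, 0.1955, -0.003, 0, -0.003, 0.02],
  [-0.091, 0.0035, 0.1955, -0.003, 0, -0.003, 0.02],
])

```text
t: 9.32
position: [0.5911, 0.3167, 0.0784]
ee_rot: [3.14, -0.43, -2.678]
ft_force: [0.8, 0.4, 0.2]
grip_width: 0.0288
grasp_force: 22.0
```

```bash
python3 - <<'E'
from go import *
N=RT(116.5,26.5,25); n=rel(J,.0859,0)
go([*n,.045],N)
s=vision.snapshot("scene");t=vision.snapshot("top")
f=lambda im,x,y:cv2.resize(im[y:y+75,x:x+65],None,fx=6,fy=6,interpolation=2)
o=robot.observe(); p=o["position"]
a=proj(s,p).astype(int);b=proj(t,p).astype(int); ao=a-[32,42]; bo=b-[32,37]
A=f(s["color"],*ao);B=f(t["color"],*bo)
d=o["position"][:2]-n   # predicted relay from TCP, nest from fit
JR=J
for cam,im,of in ((s,A,ao),(t,B,bo)):
    dr=lambda P,c:cv2.polylines(im,[np.int32([(proj(cam,q)-of+.5)*6 for q in P])],True,c,1)
    dr([[*rel(J,x,y),.027] for x,y in ((.0615,-.017),(.1085,-.017),(.1085,.017),(.0615,.017))],(0,255,0))
    zz=p[2]-.0171+.023
    dr([[*(rel(J,x,y)+d),zz] for x,y in ((.064,-.014),(.106,-.014),(.106,.014),(.064,.014))],(0,0,255))
cv2.imwrite("pics/p4.png",np.hstack([A,B])); print(ao,bo)
E
```

```text
shift [-0.0118, -0.0021, 0.0314] rot [0.0014, 0.0061, 0.0013] rows 0.8
[258  98] [189 130]
```

View pics/p4.png

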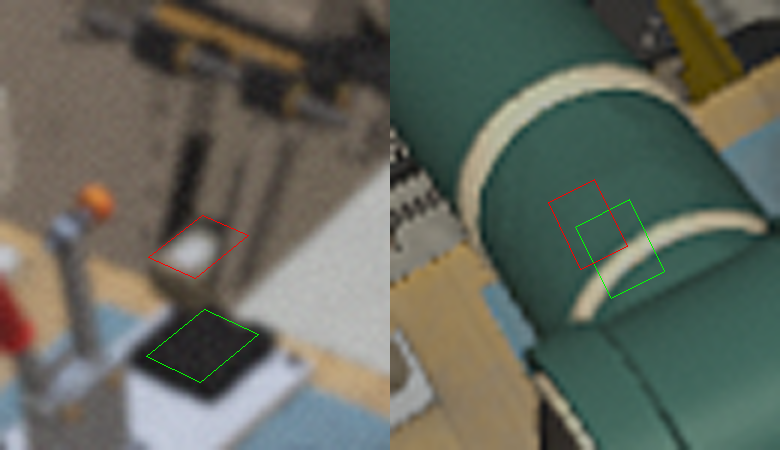

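The picture shows the relay held with its label at (190,246), above the black nest at (204,350). Both overlays agree to about 1 px, so I'll refine numerically.

```bash
python3 - <<'E'
from fit import *; from go import *
a0=cv2.imread("pics/scene0.png"); b0=cv2.imread("pics/top0.png")
def lab(im,x,y,r):
    c=im[y-r:y+r+1,x-r:x+r+1].astype(float).min(2); w=np.clip(c-np.percentile(c,88),0,None)
    g=np.mgrid[y-r:y+r+1,x-r:x+r+1]; return np.array([(g[1]*w).sum(),(g[0]*w).sum()])/w.sum()
def loc(F,p): c,s=np.cos(F[2]),np.sin(F[2]); d=p[:2]-F[:2]; return np.array([c*d[0]+s*d[1],-s*d[0]+c*d[1]])
la=lab(a0,361,290,7); lb=lab(b0,378,189,5)
print("label",la,lb,loc(R0,at_z(ss,la,.023)),loc(R0,at_z(st,lb,.023)))
o=robot.observe(); zz=o["position"][2]-.0171+.023
im=ss["color"]; ln=lab(im,258+31,98+40,6); P=at_z(ss,ln,zz)
print("now",ln,"jig",loc(J,P),"TCP jig",loc(J,o["position"]))
# nest dark block centroid, mask compare with model block silhouette
for cam,im0,name in ((ss,a0,"s"),(st,b0,"t")):
    m=(im0.max(2)<75).astype(np.uint8); c=proj(cam,[*rel(J,.085,0),.02]).astype(int)
    n,l,stt,cen=cv2.connectedComponentsWithStats(m); k=l[c[1],c[0]]
    ys=np.argwhere(l==k)
    mod=np.zeros_like(m,float); pts=[proj(cam,[*rel(J,.085+x,y),z]) for x in(-.0325,.0325) for y in(-.026,.026) for z in(.012,.027)]
    h=cv2.convexHull(np.float32(pts))[:,0]; M=cv2.moments(h); mc=np.array([M["m10"],M["m01"]])/M["m00"]
    print(name,"dark",ys.mean(0)[::-1],len(ys),"model",mc,M["m00"], loc(J,at_z(cam,ys.mean(0)[::-1],.02))-loc(J,at_z(cam,mc,.02)))
E
```

```text
label [361.49431818 290.21022727] [377.28205128 188.93589744] [-0.00171449 -0.00873705] [-0.00149875 -0.00953229]
now [289.34643917 139.56667285] jig [0.08237083 0.00320268] TCP jig [0.08780865 0.00265134]
s dark [291.16309013 155.79399142] 233 model [291.29240124 157.18186985] 348.8631851065438 [0.00500792 0.00434456]
t dark [225.95299145 170.8974359 ] 234 model [227.38081488 171.53552134] 311.32161263446324 [0.00431423 0.00339631]
```

```bash
python3 - <<'E'
from fit import *; from go import *
a0=cv2.imread("pics/scene0.png"); b0=cv2.imread("pics/top0.png")
out=[]
for cam,im,of in ((ss,a0,(264,132)),(st,b0,(206,155))):
    f=8; c=cv2.resize(im[of[1]:of[1]+50,of[0]:of[0]+48],None,fx=f,fy=f,interpolation=2)
    dr=lambda P,col:cv2.polylines(c,[np.int32([(proj(cam,[*rel(J,*q[:2]),q[2]])-of+.5)*f for q in P])],True,col,1)
    bx=lambda x0,x1,y,z:[(x0,-y,z),(x1,-y,z),(x1,y,z),(x0,y,z)]
    dr(bx(-.081,.119,.045,.012),(255,0,255)); dr(bx(.0525,.1175,.026,.027),(0,255,255)); dr(bx(.0615,.1085,.017,.022),(0,255,0)); out.append(c)
cv2.imwrite("pics/p5.png",np.hstack(out))
E
```

```text
(no output)
```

View pics/p5.png

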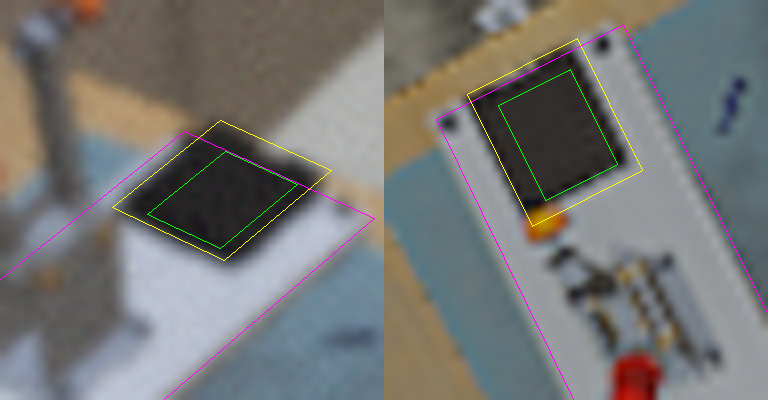

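```bash
cat > nest.py <<'E'
from fit import *; from go import *
a0=cv2.imread("pics/scene0.png"); b0=cv2.imread("pics/top0.png")
def loc(F,p): c,s=np.cos(F[2]),np.sin(F[2]); d=p[:2]-F[:2]; return np.array([c*d[0]+s*d[1],-s*d[0]+c*d[1]])
if __name__=="__main__":
  def render(cam,dx,dy,of,f=8,w=48,h=50):
    m=np.zeros((h*f,w*f),np.float32)
    pts=[(proj(cam,[*rel(J,.085+dx+x,dy+y),z])-of+.5)*f for x in(-.0285,.0285) for y in(-.026,.026) for z in(.012,.027)]
    cv2.fillConvexPoly(m,np.int32(cv2.convexHull(np.float32(pts))),1.)
    return cv2.GaussianBlur(cv2.resize(m,(w,h),interpolation=cv2.INTER_AREA),(0,0),.7)
  for cam,im,of,nm in ((ss,a0,(264,132),"s"),(st,b0,(206,155),"t")):
    g=im[of[1]:of[1]+50,of[0]:of[0]+48].mean(2); best=[]
    for dx in np.arange(-.006,.0061,.0005):
      for dy in np.arange(-.006,.0061,.0005):
        m=render(cam,dx,dy,of); w=cv2.dilate(m,np.ones((7,7)))>.3
        y=g[w]; x=m[w]; best.append((-np.corrcoef(x,y)[0,1],dx,dy))
    best.sort(); print(nm,np.round(best[:5],4).tolist())
E
python3 nest.py
```

```text
s [[0.5005, -0.006, -0.006], [0.5114, -0.0055, -0.006], [0.5119, -0.006, -0.0055], [0.5246, -0.005, -0.006], [0.5263, -0.0055, -0.0055]]
t [[0.4133, -0.006, -0.006], [0.435, -0.006, -0.0055], [0.4399, -0.005, -0.006], [0.442, -0.0055, -0.006], [0.4597, -0.0055, -0.0055]]
```

```bash
sed -i 's/best.sort()/best.sort(reverse=True)/' nest.py; python3 nest.py
```

```text
s [[0.8659, 0.0045, 0.003], [0.8641, 0.005, 0.004], [0.8639, 0.0055, 0.004], [0.8632, 0.0055, 0.0045], [0.8628, 0.006, 0.0045]]
t [[0.9174, 0.0045, 0.0035], [0.9171, 0.0045, 0.003], [0.916, 0.004, 0.003], [0.9156, 0.0035, 0.003], [0.9151, 0.004, 0.0035]]
```

```bash
sed -i 's|^T=.*|T=lambda x,y,ox=205:(ox+(x+.5)/6.6-.5,155+(y+.5)/6.6-.5)|; s|^S1=.*|S1=lambda x,y:(240+(x+.5)/5.3-.5,125+(y+.5)/5.3-.5); S2=lambda x,y:(340+(x-397.5)/5.3-.5,260+(y+.5)/5.3-.5)|; ' fit.py
sed -i 's/ (ss,S1(270,119).*/ ],[.5,.27,.47])/' fit2.py; python3 fit2.py | head -6
cat > plate.py <<'E'
from nest import *
from scipy.optimize import minimize
# joint fit of jig pose: light plate + dark nest in the top picture, nest in scene too
def im_model(cam,v,of,w,h,f=6):
    m=np.full((h*f,w*f),.4,np.float32)
    for (x0,x1,yy,z0,z1,val) in ((-.081,.119,.045,0,.012,1.),(.0565,.1135,.026,.012,.027,0.)):
        pts=[(proj(cam,[*rel(v,x,y),z])-of+.5)*f for x in(x0,x1) for y in(-yy,yy) for z in(z0,z1)]
        cv2.fillConvexPoly(m,np.int32(np.round(cv2.convexHull(np.float32(pts)))),val)
    return cv2.GaussianBlur(cv2.resize(m,(w,h),interpolation=cv2.INTER_AREA),(0,0),.7)
def cost(v,cams):
    J=[v[0],v[1],v[2]/4]; c=0
    for cam,im,of,w,h in cams:
        m=im_model(cam,J,of,w,h); g=im[of[1]:of[1]+h,of[0]:of[0]+w].mean(2)
        c-=np.corrcoef(m.ravel(),g.ravel())[0,1]
    return c
T_=(st,b0,(204,150),60,75); S_=(ss,a0,(240,130),78,72)
for cams in ([T_],[S_],[T_,S_]):
    r=minimize(cost,[.515,.277,.4629*4],args=(cams,),method="Nelder-Mead",options=dict(initial_simplex=[[.513,.2755,1.85],[.520,.2755,1.85],[.513,.282,1.85],[.513,.2755,1.92]],xatol=1e-4,fatol=1e-6))
    v=r.x; Jn=[v[0],v[1],v[2]/4]; print(np.round(Jn,4),round(r.fun,3),"nest",rel(Jn,.085,0).round(4))
E
python3 plate.py
```

```text
[0.5147 0.2786 0.468 ] [-0.3 -0.2  0.2 -0.8  1.   0.2 -0.1  0.5 -0.8  0.1  0.5 -1.5]
[ 0.5244 -0.1997 -2.1912] [-0.2 -0.7  0.3 -1.1  1.2  0.  -0.2 -0.4 -0.2 -1.  -0.  -0.4 -1.2  0.4
 -0.2  1.3]
[  26.81713868 -125.54735386]
[ 0.565 -0.141  0.228] relay frame [-0.071 -0.001] 0.18408199353103782 [374. 203.]
[ 0.533 -0.165  0.214] relay frame [-0.033 -0.013] 5.26963699025157 [367. 221.]
[0.5167 0.2816 0.462 ] -0.63 nest [0.5928 0.3195]
[0.5179 0.2841 0.4655] -0.479 nest [0.5939 0.3222]
[0.5168 0.2817 0.4661] -1.104 nest [0.5928 0.3199]
```

```bash
sed -i 's/^R0=.*/J=[.5161,.2803,np.radians(26.7)]; R0=[.5244,-.1997,np.radians(-125.5)]/' go.py; python3 - <<'E'
from go import *
print(rel(J,.085,0))
N=RT(116.7,26.7,25); n=rel(J,.0862,0)
go([*n,.047],N); go([*n,.0395],N)
E
```

```text
[0.59203657 0.31849211]
shift [-0.0161, 0.0005, 0.0239] rot [0.0022, 0.0017, -0.0008] rows 0.7
shift [-0.0193, 0.0005, 0.0307] rot [0.0022, 0.0017, -0.0008] rows 0.9
```

servo_tool([
  [-0.008, 0.0005, 0.012, 0.002, 0.002, -0.001, 0.02],
  [-0.013, 0.0005, 0.019, 0.002, 0.002, -0.001, 0.02],
  [-0.016, 0.0005, 0.024, 0.002, 0.002, -0.001, 0.02],
  [-0.016, 0.0005, 0.024, 0.002, 0.002, -0.001, 0.02],
  [-0.016, 0.0005, 0.024, 0.002, 0.002, -0.001, 0.02],
  [-0.016, 0.0005, 0.024, 0.002, 0.002, -0.001, 0.02],
  [-0.016, 0.0005, 0.024, 0.002, 0.002, -0.001, 0.02],
  [-0.016, 0.0005, 0.024, 0.002, 0.002, -0.001, 0.02],
])

```text
t: 10.68
position: [0.5933, 0.3191, 0.0476]
ee_rot: [3.141, -0.436, -2.676]
ft_force: [0.7, 0.5, 0.1]
grip_width: 0.0292
grasp_force: 22.0
```

```bash
python3 - <<'E'
from go import *; from nest import loc
N=RT(116.7,26.7,25); n=rel(J,.0862,0)
print(loc(J,robot.observe()["position"]))
go([*n,.0395],N)
E
```

```text
[ 8.63740577e-02 -7.74017607e-05]
shift [-0.0033, 0.0001, 0.0074] rot [0.0003, 0.0006, 0.0001] rows 0.2
```

servo_tool([
  [-0.001, 0, 0.002, 0, 0, 0, 0.02],
  [-0.0015, 0, 0.0035, 0, 0, 0, 0.02],
  [-0.002, 0, 0.0045, 0, 0, 0, 0.02],
  [-0.002, 0, 0.0045, 0, 0, 0, 0.02],
  [-0.002, 0, 0.0045, 0, 0, 0, 0.02],
])

```text
t: 11.2
position: [0.5929, 0.3189, 0.042]
ee_rot: [3.141, -0.437, -2.675]
ft_force: [0.2, 0.5, -1.1]
grip_width: 0.0286
grasp_force: 22.0
```

servo_tool([
  [-0.0005, 0, 0.001, 0, 0, 0, 0.02],
  [-0.001, 0, 0.002, 0, 0, 0, 0.02],
  [-0.001, 0, 0.0025, 0, 0, 0, 0.02],
  [-0.001, 0, 0.0025, 0, 0, 0, 0.02],
  [-0.001, 0, 0.0025, 0, 0, 0, 0.02],
])

```text
t: 11.62
position: [0.5928, 0.3189, 0.0395]
ee_rot: [3.141, -0.436, -2.675]
ft_force: [-0.2, -0.0, -0.6]
grip_width: 0.0288
grasp_force: 22.0
```

servo_tool([
  [-0.0002, 0, 0.0006, 0, 0, 0, 0.02],
  [-0.0004, 0, 0.001, 0, 0, 0, 0.02],
  [-0.0004, 0, 0.001, 0, 0, 0, 0.02],
  [-0.0004, 0, 0.001, 0, 0, 0, 0.02],
])

```text
t: 11.95
position: [0.593, 0.3189, 0.0392]
ee_rot: [3.141, -0.436, -2.676]
ft_force: [-1.1, -0.1, 5.4]
grip_width: 0.0286
grasp_force: 22.0
```

servo_tool([
  [0, 0, -0.0005, 0, 0, 0, 0.031],
  [0, 0, -0.0005, 0, 0, 0, 0.035],
  [0, 0, -0.0005, 0, 0, 0, 0.042],
  [0, 0, -0.0005, 0, 0, 0, 0.05],
  [0, 0, -0.0005, 0, 0, 0, 0.05],
  [0, 0, -0.0005, 0, 0, 0, 0.05],
  [0, 0, -0.01, 0, 0, 0, 0.05],
  [0, 0, -0.04, 0, 0, 0, 0.05],
  [0, 0, -0.08, 0, 0, 0, 0.05],
  [0, 0, -0.12, 0, 0, 0, 0.05],
  [0, 0, -0.16, 0, 0, 0, 0.05],
  [0, 0, -0.2, 0, 0, 0, 0.05],
  [0, 0, -0.24, 0, 0, 0, 0.05],
  [0, 0, -0.24, 0, 0, 0, 0.05],
  [0, 0, -0.24, 0, 0, 0, 0.05],
])

```text
t: 13.2
position: [0.6757, 0.3567, 0.2517]
ee_rot: [-3.133, -0.407, -2.682]
ft_force: [1.7, -0.8, 0.2]
grip_width: 0.0498
grasp_force: 0.0
```

```bash
python3 - <<'E'
from go import *
s=vision.snapshot("scene");t=vision.snapshot("top"); out=[]
for cam,of in ((s,(240,125)),(t,(204,152))):
    f=6; im=cam["color"]; c=cv2.resize(im[of[1]:of[1]+75,of[0]:of[0]+65],None,fx=f,fy=f,interpolation=2)
    dr=lambda P,col:cv2.polylines(c,[np.int32([(proj(cam,[*rel(J,*q[:2]),q[2]])-of+.5)*f for q in P])],True,col,1)
    dr([(.064,-.014,.045),(.106,-.014,.045),(.106,.014,.045),(.064,.014,.045)],(0,255,0)); out.append(c)
cv2.imwrite("pics/p6.png",np.hstack(out))
H=RT(116.7); go([*rel(J,-.0,0),.30],H); print(robot.observe()["joint_positions"].round(2))
E
```

```text
shift [0.1812, -0.0001, 0.0226] rot [-0.0016, -0.414, 0.0] rows 4.4
[-0.56  0.95  0.1   0.77 -0.09  1.84  1.54]
```

View pics/p6.png

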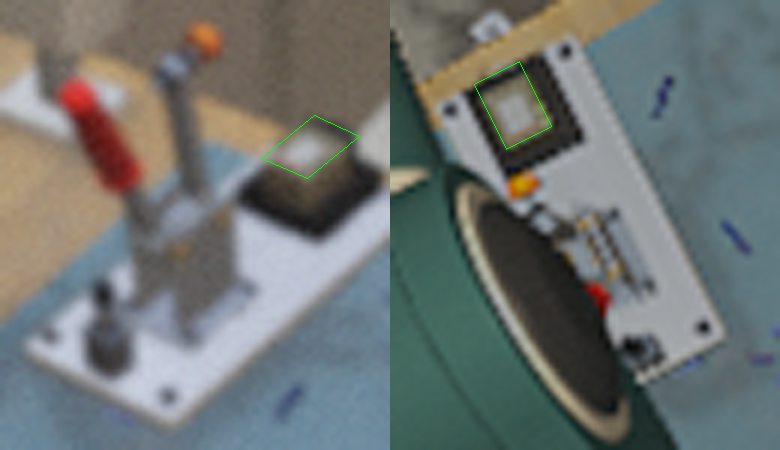

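The relay sits in the nest at (300,155) in the scene crop and (513,107) in the top crop, with its pins towards the open end. The clamp is still open. Next is the handle.

```bash
cat >> go.py <<'E'
H=RT(116.7)
def hp(phi,L=.09,gap=0):
    "TCP for finger's -x lower edge on top of the grip"
    e=1.18-phi; n=np.array([np.sin(e),np.cos(e)]); q=np.array([-.030,.063])+L*np.array([-np.cos(e),np.sin(e)])+(.009+gap)*n
    return np.array([*rel(J,q[0]+.010,0),q[1]+.008])
def feel():
    o=robot.observe(); f=o["ft_force"]; d=o["position"][:2]-np.array(J[:2]); c,s=np.cos(J[2]),np.sin(J[2])
    x,y,z=c*d[0]+s*d[1],-s*d[0]+c*d[1],o["position"][2]
    fx=c*f[0]+s*f[1]; ex,ez=x-.010+.030,z-.008-.063
    L=np.sqrt(max(ex*ex+ez*ez-.009**2,0)); e=np.arctan2(ez,-ex)-np.arctan2(.009,L)
    print("jig",np.round([x,y,z],4),"phi",round(1.18-e,3),"L",L.round(4),"Fn at 90:",round((fx*np.sin(e)+f[2]*np.cos(e))*L/.09,1),"Fx,Fz",fx.round(1),f[2].round(1))
E
python3 - <<'E'
from go import *
p=hp(0,gap=.010); a=go([*rel(J,-.038,0),.27],H); b=go(p,H,a); print(p); go(hp(0),H,b)
E
```

```text
shift [0.2039, -0.0, 0.0654] rot [-0.0016, -0.414, 0.0] rows 5.1
shift [-0.0013, 0.0, 0.1085] rot [0.0, 0.0, 0.0] rows 2.6
[0.48329923 0.26380293 0.16145211]
shift [0.0092, -0.0, 0.0038] rot [0.0, 0.0, 0.0] rows 0.2
```

servo_tool([
  [0.06, 0, -0.02, 0, -0.12, 0, 0],
  [0.1, 0, 0.0, 0, -0.24, 0, 0],
  [0.14, 0, 0.03, 0, -0.34, 0, 0],
  [0.175, 0, 0.05, -0.002, -0.414, 0, 0],
  [0.204, 0, 0.065, -0.002, -0.414, 0, 0],
  [0.204, 0, 0.065, -0.002, -0.414, 0, 0],
  [0.204, 0, 0.065, -0.002, -0.414, 0, 0],
  [0.204, 0, 0.065, -0.002, -0.414, 0, 0],
  [0.204, 0, 0.065, -0.002, -0.414, 0, 0],
  [0.204, 0, 0.065, -0.002, -0.414, 0, 0],
])

```text
t: 14.13
position: [0.4821, 0.2643, 0.2692]
ee_rot: [3.139, -0.002, -2.673]
ft_force: [0.3, -0.3, -0.3]
grip_width: 0.0007
grasp_force: 0.0
```

```bash
python3 - <<'E'
from go import *
feel(); print(robot.observe()["grip_width"],robot.observe()["joint_positions"].round(2))
go(hp(0,gap=.010),H)
E
```

```text
jig [-0.0376  0.001   0.2692] phi -0.257 L 0.1988 Fn at 90: 0.1 Fx,Fz 0.1 -0.3
0.0006784580136469083 [-0.61  0.25  0.06  1.8  -0.02  1.09  1.49]
shift [-0.0011, -0.0013, 0.1077] rot [0.0025, -0.0018, 0.0025] rows 2.6
```

servo_tool([
  [-0.001, -0.001, 0.035, 0.002, -0.002, 0.002, 0],
  [-0.001, -0.001, 0.07, 0.002, -0.002, 0.002, 0],
  [-0.001, -0.001, 0.095, 0.002, -0.002, 0.002, 0],
  [-0.001, -0.001, 0.108, 0.002, -0.002, 0.002, 0],
  [-0.001, -0.001, 0.108, 0.002, -0.002, 0.002, 0],
  [-0.001, -0.001, 0.108, 0.002, -0.002, 0.002, 0],
  [-0.001, -0.001, 0.108, 0.002, -0.002, 0.002, 0],
])

```text
t: 14.72
position: [0.4843, 0.2636, 0.162]
ee_rot: [3.141, 0.002, -2.678]
ft_force: [0.2, 0.5, 0.1]
grip_width: 0.0005
grasp_force: 0.0
```

```bash
python3 - <<'E'
from go import *
feel(); o=robot.observe()
f=(o["position"],Ro.from_euler("xyz",o["ee_rot"]).as_matrix())
for ph in np.arange(0,.66,.05): print(round(ph,2),end=" "); go(hp(ph),H,f)
E
```

```text
jig [-0.0359 -0.0006  0.162 ] phi -0.12 L 0.092 Fn at 90: 0.5 Fx,Fz 0.4 0.1
0.0 shift [0.01, 0.0006, 0.0044] rot [0.0008, 0.0015, -0.0019] rows 0.3
0.05 shift [0.0143, 0.0006, 0.0058] rot [0.0008, 0.0015, -0.0019] rows 0.4
0.1 shift [0.0186, 0.0006, 0.0074] rot [0.0008, 0.0015, -0.0019] rows 0.5
0.15 shift [0.0227, 0.0006, 0.0092] rot [0.0008, 0.0015, -0.0019] rows 0.6
0.2 shift [0.0267, 0.0006, 0.0112] rot [0.0008, 0.0015, -0.0019] rows 0.7
0.25 shift [0.0307, 0.0006, 0.0135] rot [0.0008, 0.0015, -0.0019] rows 0.8
0.3 shift [0.0345, 0.0005, 0.0159] rot [0.0008, 0.0015, -0.0019] rows 0.9
0.35 shift [0.0382, 0.0005, 0.0185] rot [0.0008, 0.0015, -0.0019] rows 1.0
0.4 shift [0.0418, 0.0005, 0.0213] rot [0.0008, 0.0015, -0.0019] rows 1.1
0.45 shift [0.0452, 0.0005, 0.0242] rot [0.0008, 0.0015, -0.0019] rows 1.2
0.5 shift [0.0484, 0.0005, 0.0274] rot [0.0008, 0.0015, -0.0019] rows 1.3
0.55 shift [0.0515, 0.0005, 0.0307] rot [0.0008, 0.0015, -0.0019] rows 1.4
0.6 shift [0.0545, 0.0005, 0.0341] rot [0.0008, 0.0015, -0.0019] rows 1.5
0.65 shift [0.0572, 0.0005, 0.0377] rot [0.0008, 0.0015, -0.0019] rows 1.6
```

servo_tool([
  [0.006, 0.0005, 0.003, 0.001, 0.001, -0.002, 0],
  [0.01, 0.0005, 0.0044, 0.001, 0.001, -0.002, 0],
  [0.0143, 0.0005, 0.0058, 0.001, 0.001, -0.002, 0],
  [0.0186, 0.0005, 0.0074, 0.001, 0.001, -0.002, 0],
  [0.0227, 0.0005, 0.0092, 0.001, 0.001, -0.002, 0],
  [0.0267, 0.0005, 0.0112, 0.001, 0.001, -0.002, 0],
  [0.0307, 0.0005, 0.0135, 0.001, 0.001, -0.002, 0],
  [0.0345, 0.0005, 0.0159, 0.001, 0.001, -0.002, 0],
  [0.0345, 0.0005, 0.0159, 0.001, 0.001, -0.002, 0],
])

```text
t: 15.47
position: [0.4546, 0.2491, 0.148]
ee_rot: [3.141, 0.008, -2.676]
ft_force: [4.6, 1.5, 4.7]
grip_width: 0.0005
grasp_force: 3.2
```

```bash
python3 - <<'E'
from go import *
feel(); o=robot.observe()
f=(o["position"],Ro.from_euler("xyz",o["ee_rot"]).as_matrix())
for ph in np.arange(.35,.93,.05): print(round(ph,2),end=" "); go(hp(ph),H,f)
E
```

```text
jig [-0.069  -0.0002  0.148 ] phi 0.275 L 0.0908 Fn at 90: 6.7 Fx,Fz 4.8 4.7
0.35 shift [0.0052, 0.0002, 0.0045] rot [0.0002, 0.0078, -0.0005] rows 0.2
0.4 shift [0.0087, 0.0002, 0.0072] rot [0.0002, 0.0078, -0.0005] rows 0.3
0.45 shift [0.0122, 0.0002, 0.0102] rot [0.0002, 0.0078, -0.0005] rows 0.4
0.5 shift [0.0155, 0.0002, 0.0133] rot [0.0002, 0.0078, -0.0005] rows 0.5
0.55 shift [0.0186, 0.0002, 0.0165] rot [0.0002, 0.0078, -0.0005] rows 0.6
0.6 shift [0.0215, 0.0002, 0.02] rot [0.0002, 0.0078, -0.0005] rows 0.7
0.65 shift [0.0243, 0.0002, 0.0235] rot [0.0002, 0.0078, -0.0005] rows 0.8
0.7 shift [0.0269, 0.0002, 0.0272] rot [0.0002, 0.0078, -0.0005] rows 0.9
0.75 shift [0.0293, 0.0002, 0.0311] rot [0.0002, 0.0078, -0.0005] rows 1.0
0.8 shift [0.0315, 0.0002, 0.035] rot [0.0002, 0.0078, -0.0005] rows 1.1
0.85 shift [0.0336, 0.0002, 0.039] rot [0.0002, 0.0078, -0.0005] rows 1.2
0.9 shift [0.0354, 0.0002, 0.0432] rot [0.0002, 0.0078, -0.0005] rows 1.3
```

servo_tool([
  [0.0045, 0, 0.0035, 0, 0, 0, 0],
  [0.008, 0, 0.0065, 0, 0, 0, 0],
  [0.0115, 0, 0.0095, 0, 0, 0, 0],
  [0.015, 0, 0.0128, 0, 0, 0, 0],
  [0.018, 0, 0.016, 0, 0, 0, 0],
  [0.021, 0, 0.0195, 0, 0, 0, 0],
  [0.0238, 0, 0.023, 0, 0, 0, 0],
  [0.0264, 0, 0.0267, 0, 0, 0, 0],
  [0.0288, 0, 0.0306, 0, 0, 0, 0],
  [0.031, 0, 0.0345, 0, 0, 0, 0],
  [0.031, 0, 0.0345, 0, 0, 0, 0],
])

```text
t: 16.38
position: [0.4263, 0.2349, 0.1128]
ee_rot: [3.141, 0.005, -2.676]
ft_force: [3.0, 0.6, 5.2]
grip_width: 0.0004
grasp_force: 3.1
```

```bash
python3 - <<'E'
from go import *
feel(); o=robot.observe()
f=(o["position"],Ro.from_euler("xyz",o["ee_rot"]).as_matrix())
for ph in (.8,.85,.9,.93,.95,1,1.05,1.1): print(round(ph,2),end=" "); go(hp(ph),H,f)
E
```

```text
jig [-0.1006 -0.0002  0.1128] phi 0.8 L 0.0903 Fn at 90: 6.0 Fx,Fz 3.0 5.2
0.8 shift [-0.0003, 0.0002, 0.0001] rot [0.0001, 0.0054, -0.0005] rows 0.0
0.85 shift [0.0017, 0.0002, 0.0041] rot [0.0001, 0.0054, -0.0005] rows 0.1
0.9 shift [0.0035, 0.0002, 0.0083] rot [0.0001, 0.0054, -0.0005] rows 0.2
0.93 shift [0.0045, 0.0002, 0.0108] rot [0.0001, 0.0054, -0.0005] rows 0.3
0.95 shift [0.0051, 0.0002, 0.0125] rot [0.0001, 0.0054, -0.0005] rows 0.3
1 shift [0.0065, 0.0002, 0.0168] rot [0.0001, 0.0054, -0.0005] rows 0.4
1.05 shift [0.0076, 0.0002, 0.0212] rot [0.0001, 0.0054, -0.0005] rows 0.5
1.1 shift [0.0086, 0.0002, 0.0256] rot [0.0001, 0.0054, -0.0005] rows 0.6
```

servo_tool([
  [0.0008, 0, 0.002, 0, 0, 0, 0],
  [0.0017, 0, 0.004, 0, 0, 0, 0],
  [0.0026, 0, 0.0062, 0, 0, 0, 0],
  [0.0026, 0, 0.0062, 0, 0, 0, 0],
  [0.0026, 0, 0.0062, 0, 0, 0, 0],
])

```text
t: 16.8
position: [0.4241, 0.2338, 0.107]
ee_rot: [3.141, 0.005, -2.676]
ft_force: [1.9, 0.4, 7.7]
grip_width: 0.0006
grasp_force: 4.1
```

```bash
python3 -c "
from go import *
feel()"
```

```text
jig [-0.1031 -0.0002  0.107 ] phi 0.871 L 0.0901 Fn at 90: 7.9 Fx,Fz 1.8 7.7
```

servo_tool([
  [0.0004, 0, 0.001, 0, 0, 0, 0],
  [0.0008, 0, 0.002, 0, 0, 0, 0],
  [0.001, 0, 0.0027, 0, 0, 0, 0],
  [0.001, 0, 0.0027, 0, 0, 0, 0],
])

```text
t: 17.13
position: [0.4232, 0.2334, 0.1043]
ee_rot: [3.141, 0.005, -2.676]
ft_force: [2.0, 0.6, 9.6]
grip_width: 0.0003
grasp_force: 4.5
```

```bash
python3 -c "
from go import *
feel()"
```

```text
jig [-0.1041 -0.0002  0.1043] phi 0.902 L 0.09 Fn at 90: 9.8 Fx,Fz 2.1 9.6
```

servo_tool([
  [0.0002, 0, 0.0006, 0, 0, 0, 0],
  [0.0004, 0, 0.0012, 0, 0, 0, 0],
  [0.0004, 0, 0.0012, 0, 0, 0, 0],
])

```text
t: 17.38
position: [0.4228, 0.2332, 0.1031]
ee_rot: [3.141, 0.005, -2.676]
ft_force: [2.7, 0.3, 8.2]
grip_width: 0.0005
grasp_force: 4.4
```

servo_tool([
  [0.0002, 0, 0.0005, 0, 0, 0, 0],
  [0.0003, 0, 0.0008, 0, 0, 0, 0],
  [0.0003, 0, 0.0008, 0, 0, 0, 0],
])

```text
t: 17.63
position: [0.4225, 0.233, 0.1023]
ee_rot: [3.141, 0.005, -2.676]
ft_force: [2.3, 1.6, 8.5]
grip_width: -0.0001
grasp_force: 4.3
```

servo_tool([
  [0.0001, 0, 0.0004, 0, 0, 0, 0],
  [0.0002, 0, 0.0008, 0, 0, 0, 0],
  [0.0002, 0, 0.0008, 0, 0, 0, 0],
  [0.0002, 0, 0.0008, 0, 0, 0, 0],
])

```text
t: 17.97
position: [0.4222, 0.2329, 0.1014]
ee_rot: [3.141, 0.005, -2.676]
ft_force: [2.1, 0.6, 7.4]
grip_width: 0.0004
grasp_force: 4.1
```

```bash
python3 - <<'E'
from go import *
feel(); s=vision.snapshot("scene"); of=(235,125); f=7
cv2.imwrite("pics/p7.png",cv2.resize(s["color"][125:205,235:325],None,fx=f,fy=f,interpolation=2))
E
```

```text
jig [-0.1052 -0.0002  0.1014] phi 0.937 L 0.09 Fn at 90: 7.7 Fx,Fz 2.1 7.4
```

View pics/p7.png

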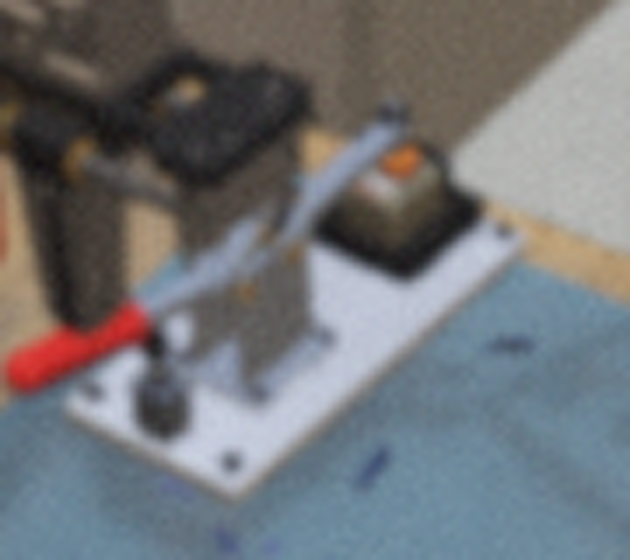

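The orange pad is on the relay at (400,160), and the red handle at (80,350) is almost down over the bumper at (150,345). I'll feel for the stop in small steps.

servo_tool([
  [0.0001, 0, 0.0004, 0, 0, 0, 0],
  [0.0002, 0, 0.0009, 0, 0, 0, 0],
  [0.0002, 0, 0.0009, 0, 0, 0, 0],
  [0.0002, 0, 0.0009, 0, 0, 0, 0],
])

```text
t: 18.35
position: [0.4219, 0.2327, 0.1004]
ee_rot: [3.141, 0.004, -2.676]
ft_force: [2.5, 0.0, 7.2]
grip_width: 0.0006
grasp_force: 3.9
```

servo_tool([
  [0.0001, 0, 0.0004, 0, 0, 0, 0],
  [0.0002, 0, 0.0008, 0, 0, 0, 0],
  [0.0002, 0, 0.0008, 0, 0, 0, 0],
  [0.0002, 0, 0.0008, 0, 0, 0, 0],
])

```text
t: 18.68
position: [0.4217, 0.2326, 0.0996]
ee_rot: [3.141, 0.004, -2.676]
ft_force: [1.1, 0.8, 6.9]
grip_width: 0.0007
grasp_force: 3.8
```

servo_tool([
  [0.0001, 0, 0.0004, 0, 0, 0, 0],
  [0.0002, 0, 0.0009, 0, 0, 0, 0],
  [0.0002, 0, 0.0009, 0, 0, 0, 0],
  [0.0002, 0, 0.0009, 0, 0, 0, 0],
])

```text
t: 19.02
position: [0.4215, 0.2325, 0.0986]
ee_rot: [3.141, 0.004, -2.676]
ft_force: [3.1, 0.8, 6.0]
grip_width: 0.0003
grasp_force: 3.5
```

servo_tool([
  [0.0001, 0, 0.0004, 0, 0, 0, 0],
  [0.0002, 0, 0.0008, 0, 0, 0, 0],
  [0.0002, 0, 0.0008, 0, 0, 0, 0],
  [0.0002, 0, 0.0008, 0, 0, 0, 0],
])

```text
t: 19.35
position: [0.4213, 0.2324, 0.0978]
ee_rot: [3.141, 0.004, -2.676]
ft_force: [2.0, 0.4, 6.3]
grip_width: 0.0005
grasp_force: 3.4
```

servo_tool([
  [0.0001, 0, 0.0005, 0, 0, 0, 0],
  [0.0002, 0, 0.001, 0, 0, 0, 0],
  [0.0002, 0, 0.001, 0, 0, 0, 0],
  [0.0002, 0, 0.001, 0, 0, 0, 0],
])

```text
t: 19.68
position: [0.421, 0.2322, 0.0967]
ee_rot: [3.142, 0.004, -2.676]
ft_force: [1.9, 0.4, 6.4]
grip_width: 0.0007
grasp_force: 3.2
```

servo_tool([
  [0.0001, 0, 0.0004, 0, 0, 0, 0],
  [0.0002, 0, 0.0008, 0, 0, 0, 0],
  [0.0002, 0, 0.0008, 0, 0, 0, 0],
  [0.0002, 0, 0.0008, 0, 0, 0, 0],
])

```text
t: 20.02
position: [0.4208, 0.2321, 0.0958]
ee_rot: [3.142, 0.004, -2.676]
ft_force: [1.8, 0.9, 5.1]
grip_width: 0.0003
grasp_force: 3.0
```

servo_tool([
  [0.0001, 0, 0.0005, 0, 0, 0, 0],
  [0.0002, 0, 0.001, 0, 0, 0, 0],
  [0.0002, 0, 0.001, 0, 0, 0, 0],
  [0.0002, 0, 0.001, 0, 0, 0, 0],
])

```text
t: 20.35
position: [0.4206, 0.2321, 0.0948]
ee_rot: [3.141, 0.004, -2.676]
ft_force: [1.2, 0.6, 6.0]
grip_width: 0.0002
grasp_force: 3.1
```

servo_tool([
  [0.0001, 0, 0.0003, 0, 0, 0, 0],
  [0.0001, 0, 0.0006, 0, 0, 0, 0],
  [0.0001, 0, 0.0006, 0, 0, 0, 0],
  [0.0001, 0, 0.0006, 0, 0, 0, 0],
])

```text
t: 20.68
position: [0.4205, 0.232, 0.0943]
ee_rot: [3.141, 0.004, -2.676]
ft_force: [1.7, -0.2, 7.3]
grip_width: 0.0005
grasp_force: 3.6
```

servo_tool([
  [0, 0, 0.0002, 0, 0, 0, 0],
  [0.0001, 0, 0.0005, 0, 0, 0, 0],
  [0.0001, 0, 0.0005, 0, 0, 0, 0],
  [0.0001, 0, 0.0005, 0, 0, 0, 0],
])

```text
t: 21.02
position: [0.4205, 0.2319, 0.0939]
ee_rot: [3.141, 0.004, -2.676]
ft_force: [0.3, -0.6, 8.2]
grip_width: 0.0004
grasp_force: 4.0
```

servo_tool([
  [0, 0, 0.0003, 0, 0, 0, 0],
  [0.0001, 0, 0.0007, 0, 0, 0, 0],
  [0.0001, 0, 0.0007, 0, 0, 0, 0],
  [0.0001, 0, 0.0007, 0, 0, 0, 0],
])

```text
t: 21.35
position: [0.4204, 0.2319, 0.0934]
ee_rot: [3.141, 0.004, -2.676]
ft_force: [0.7, -0.1, 9.2]
grip_width: 0.0008
grasp_force: 4.6
```

```bash
python3 -c "
from go import *
feel()"
```

```text
jig [-0.1073 -0.0002  0.0934] phi 1.029 L 0.0896 Fn at 90: 9.2 Fx,Fz 0.6 9.2
```

servo_tool([
  [0, 0, 0.0003, 0, 0, 0, 0],
  [0.0001, 0, 0.0006, 0, 0, 0, 0],
  [0.0001, 0, 0.0006, 0, 0, 0, 0],
  [0.0001, 0, 0.0006, 0, 0, 0, 0],
  [0.0001, 0, 0.0006, 0, 0, 0, 0],
])

```text
t: 21.77
position: [0.4203, 0.2319, 0.0929]
ee_rot: [3.141, 0.004, -2.676]
ft_force: [0.1, 0.0, 10.0]
grip_width: 0.0002
grasp_force: 5.3
```

servo_tool([
  [0, 0, 0.0002, 0, 0, 0, 0],
  [0, 0, 0.0004, 0, 0, 0, 0],
  [0, 0, 0.0004, 0, 0, 0, 0],
  [0, 0, 0.0004, 0, 0, 0, 0],
])

```text
t: 22.1
position: [0.4203, 0.2319, 0.0926]
ee_rot: [3.141, 0.004, -2.676]
ft_force: [-0.0, 0.0, 11.6]
grip_width: 0.0002
grasp_force: 5.8
```

Handle firmly on the stop at about 11.5 N. Now I'll back off slowly and lift away.

servo_tool([
  [0, 0, -0.001, 0, 0, 0, 0],
  [0, 0, -0.003, 0, 0, 0, 0],
  [0, 0, -0.006, 0, 0, 0, 0],
  [0, 0, -0.015, 0, 0, 0, 0],
  [0, 0, -0.04, 0, 0, 0, 0],
  [0, 0, -0.08, 0, 0, 0, 0],
  [0, 0, -0.12, 0, 0, 0, 0],
  [0, 0, -0.16, 0, 0, 0, 0],
  [0, 0, -0.18, 0, 0, 0, 0],
  [0, 0, -0.18, 0, 0, 0, 0],
  [0, 0, -0.18, 0, 0, 0, 0],
])

```text
t: 23.02
position: [0.4189, 0.2311, 0.2717]
ee_rot: [3.142, 0.002, -2.676]
ft_force: [-0.3, -0.5, 0.2]
grip_width: 0.0005
grasp_force: 0.0
```

```bash
python3 - <<'E'
from go import *
s=vision.snapshot("scene"); im=s["color"]
# handle angle from the red grip's principal axis in the scene picture
c=im[120:210,215:300].astype(int); m=(c[...,2]>120)&(c[...,1]<80)&(c[...,0]<80)
ys,xs=np.nonzero(m); print("red",len(xs),xs.mean()+215,ys.mean()+120)
for ph in (0.9,.95,1.0,1.03,1.06,1.1):
    e=1.18-ph; print(ph,proj(s,[*rel(J,-.030-.09*np.cos(e),0),.063+.09*np.sin(e)]).round(1))
for k in ("clamp_pad","relay"): print(k,[(np.round(d["location"]),round(d["p"],2)) for d in spotter.search_frame(k,s)][:4])
print("expected pad",proj(s,[*rel(J,.085,0),.047]).round(1)); feel()
E
```

```text
red 495 228.8121212121212 160.5070707070707
0.9 [244.4 173.9]
0.95 [244.3 175.4]
1.0 [244.2 176.9]
1.03 [244.2 177.7]
1.06 [244.2 178.6]
1.1 [244.2 179.6]
clamp_pad [(array([313., 316.]), 0.48)]
relay [(array([407., 292.]), 0.76)]
expected pad [291.3 148.5]
jig [-0.1102 -0.0004  0.269 ] phi 0.078 L 0.2174 Fn at 90: -1.2 Fx,Fz -0.4 -0.3
```

```bash
python3 - <<'E'
from go import *
s=vision.snapshot("scene"); im=s["color"].astype(int)
m=((im[...,2]>110)&(im[...,1]<90)&(im[...,0]<90)).astype(np.uint8)
n,l,st,ce=cv2.connectedComponentsWithStats(m)
for i in range(1,n):
    if st[i,4]>25 and 215<ce[i][0]<300 and 110<ce[i][1]<210: print(st[i],ce[i].round(1))
mo=((im[...,2]>160)&(im[...,1]>60)&(im[...,1]<140)&(im[...,0]<70)); ys,xs=np.nonzero(mo[130:170,270:310]); print("orange",len(xs),xs.mean()+270,ys.mean()+130)
E
```

```text
[235 170  21  15 127] [244.9 177.3]
orange 6 292.0 147.5
```

```bash
python3 -c "
from bench import close_job
print(close_job())"
```

```text
the job is handed in; nothing more can be done
None
```

The relay lies in the nest with its pins pointing out of the open end. The handle is past centre, was pressed onto its stop with about 11.5 N and let go, the pad rests on the relay, and the job is handed in.

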